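Turn the back-to-front caddy insert round in its box

TASK

On the worktop stand two wooden boxes, each with a cut-out in one end and a white tray insert with a square post in the middle. In one of them the insert is in back to front: its open bay, whose end wall has a cut-out too, is at the end away from the box's cut-out. Lift that insert clear of its box by the post, turn it half way round and set it back fully home in the same box, so that the two cut-outs face each other as they do in the other box. Leave the other insert where it is.

Things in the scene. Friction and masses are not known exactly. Their poses are not given: they have to be found in the camera images.
- insert_post (a point): Back-to-front insert, loose, about 0.22 kg: white tray 45 mm high, 148 x 116 mm at its rim, tapering to 134 x 102 below; open bay at one end, two cells at the other. Central square post, 22 x 22 mm, sides along x and y, top 112 mm above the underside. This point: on the post's axis, 88 mm above the underside. x points to the bay end: at first away from the box's cut-out, at last towards it.
- box: Wooden box holding that insert; fixed. Outside 176 (x) x 144 (y) x 50 mm high; inside 156 x 124, walls 10, floor 8 mm thick. Origin: centre of its underside, on the worktop. The -x end wall has the cut-out. Seated, the insert's underside is 8 mm above the origin, with 4 mm of play all round at the rim and 11 mm at the underside, so it centres itself.
- box_cutout (a point): Middle of the cut-out (70 mm wide, 26 mm deep) in the -x end wall of that box, at the height of the box's rim, 83 mm from the box's centre; axes as the box's.
- other_insert_post (a point): The same point on the post of the other, identical insert, which sits the right way round in the other, identical box (also fixed): to be left alone. x points to its bay end.
Mind the look-alikes: they are no part of the job. Leave any blue look-alike of the part that bears insert_post alone.

How it is judged:
By the outcome, as a careful person would: the job done as asked, in the order asked, and still so for the second after the job is handed in, with the robot touching nothing.
It also fails if it takes over 42 s, if anything falls off the work surface, if the arm or the gripper's body presses on something with over 40 N, if the wrist force passes 120 N, or if a joint passes its speed limit or range.

ROBOT

A 7-joint arm with a two-finger parallel gripper is mounted at the origin on a cart in front of the work surface, level with it; the furniture and walls round the work are solid. World frame = base frame: x ahead of the robot, y to its left, z up, the work surface at z = 0. Lengths are in m, angles in rad, forces in N, time in s.
With the tool pointing down it reaches from about 0.4 to 0.9 m from the base axis. Payload 5.5 kg.
Tool frame: the origin (TCP) lies between the finger pads; the fingertips stand 11 mm ahead of it and the grasp point (between the pads) lies 8 mm behind it; z points along the fingers, y is the line along which they close (so a half turn about z gives the same grasp; the last joint's range is limited). The gripper opens to 92 mm and grips with 3 to 60 N. Pads are 19 mm wide; open, the fingers measure 130 mm over their backs; the gripper's body (75 mm by 190 mm) begins 47 mm behind the grasp point.
Start: joints at [1.593, 0.501, -0.427, 1.55, 0.221, 1.138, -0.21], TCP at [0.155, -0.631, 0.204] pointing down, gripper open.
Joint ranges: [-2.88, 2.88], [-0.31, 2.03], [-1.54, 1.56], [0.2, 2.42], [-1.41, 4.55], [0.19, 2.02], [-2.57, 2.57]. Speed limits (rad/s): [2.57, 2.57, 3.14, 3.14, 3.14, 3.14, 3.14].

INTERFACE

Orientations are given as a rotation vector (axis times angle).
In Python, from plant import read_state, grab_frame, get_calibration, close_job gives the robot as it stands.
- The arm moves only by the tool arm_command, never from a script. Its argument "deltas" is a list that holds one entry, the list of rows, each a list of 7 numbers: the turn, a rotation vector about the tool's x, y, z in degrees, then the shift along the tool's x, y, z in mm, then the opening in per cent of the stroke, from 0 (shut) to 100 (fully open). In form: [[[ax, ay, az, x, y, z, jaw], ...]]. A call has exactly 8 rows; each row shifts and turns the commanded pose from where the row before left it, along the tool's axes as they then stand; what a row does not reach is not made up. A row lasts 1/10 s, in which the tool goes at most 50 mm and 8.59 degrees, less where a joint would pass 70% of its speed; a pose out of reach is approached as far as the arm can. A call is refused whole if a number of a shift passes 50 or a number of a turn 8.59, either way. A call with a gripper value outside its range is refused whole. The fingers move at their own pace and stop on an object; the grip force is fixed at half the most. Time passes only in rows, so rows that do not move let the fingers close, or fill a call up. It gives the time, the measured TCP pose, the force, the opening and the grip force at its end, in the units of the state.
- read_state(): the state, without advancing time (a new reading comes with each control period).
- grab_frame(name): name is "side" or "top" or "wrist"; returns the picture (420x560x3 uint8, red, green, blue); there is no depth.
- get_calibration(name): a dict with "intrinsics" (3x3 intrinsics, pixels), "R" (3x3) and "t" (3): a world point X has camera coordinates R X + t. Camera axes: x right, y down, z forward; pixel columns grow to the right and rows downward; lengths in m; the calibration is good to about 2 mm. The wrist camera is an equidistant fisheye: a pixel r from the principal point sees the ray r / f radians off the axis. A picture is of the moment at which its call begins: read the wrist's pose just before it. get_calibration takes no time and is no camera call; for the wrist camera it gives the pose at the moment of the call.
- close_job(): hands the job in; it is judged then, once.
The state is a dict: "clock": time; "qpos": joint angles; "joint_vel": joint speeds; "joint_torque": joint torques, N m; "tool_pos": TCP position; "tool_rot": TCP orientation; "wrist_force": force on the tool from outside, world axes, zero at the start; "torque": the same for the moment, N m; "width": finger opening in m; "grasp_force": force on a finger pad.
Only numpy, scipy, OpenCV 4.12 (cv2) and the standard library are available. Lean on these libraries where they do the work, as an engineer would, in place of code of your own. Each camera call takes 0.05 s, during which the arm holds its last target. There are 200 camera calls.

## Working session

There is one attempt and no reset: what is moved stays moved. The work goes in short steps, Python scripts to look and compute and a tool call to move; the robot and the scene stay as the last step left them, time stands still between calls to the robot, and variables do not carry over. Pictures are saved under pics/ and viewed, at most 10 in all, crops included, and the job is handed in when it is done.

Besides the shell and the picture viewer there is one more tool, called after "Request:" in YAML: its name, and indented under it one key for each argument. arm_command: Moves the arm, as the interface text tells. Its arguments: {"type":"object","properties":{"deltas":{"type":"array"}},"required":["deltas"]}

```bash
mkdir -p pics; python3 - <<'E'
from plant import *
import cv2,numpy as np
s=read_state();print(s['clock'],s['tool_pos'],s['tool_rot'],s['width'])
for n in('side','top'):
    cv2.imwrite(f'pics/{n}0.png',grab_frame(n)[:,:,::-1]);c=get_calibration(n);print(n,c)
E
```

```text
0.0 [ 0.15476787 -0.63050872  0.20254318] [-3.11683760e+00 -3.77194793e-01  3.04540242e-04] 0.09179505639366062
side {'intrinsics': array([[538.52314039,   0.        , 287.60006569],
       [  0.        , 538.52314039, 205.62842519],
       [  0.        ,   0.        ,   1.        ]]), 'R': array([[ 0.99909589,  0.04043952, -0.01311634],
       [ 0.01297497, -0.5838484 , -0.81175901],
       [-0.0404851 ,  0.81085491, -0.58384524]]), 't': array([-0.36075725,  0.08365101,  1.5999036 ])}
top {'intrinsics': array([[417.4646956 ,   0.        , 282.8595135 ],
       [  0.        , 417.4646956 , 207.43595676],
       [  0.        ,   0.        ,   1.        ]]), 'R': array([[ 2.82880770e-02, -9.99599632e-01, -6.00878008e-04],
       [-9.89664190e-01, -2.79223567e-02, -1.40659639e-01],
       [ 1.40586545e-01,  4.57365814e-03, -9.90057829e-01]]), 't': array([0.00977462, 0.38671579, 1.3057265 ])}
```

View pics/side0.png

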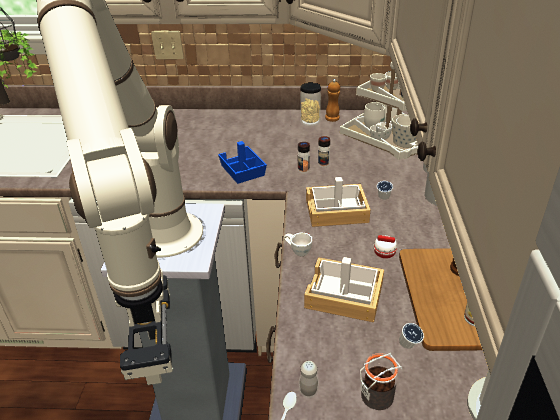

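View pics/top0.png

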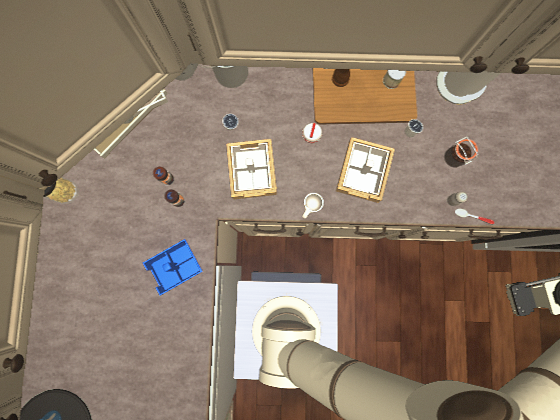

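The top view shows two candidates: box A at about (251,168) and box B at about (366,169). The blue one at (173,266) is a look-alike. I'll enlarge both boxes to tell them apart.

```bash
python3 - <<'E'
import cv2,numpy as np
t=cv2.imread('pics/top0.png');s=cv2.imread('pics/side0.png')
r=lambda a:cv2.resize(a,(400,300),interpolation=cv2.INTER_CUBIC)
# top 80x60 x5 ; side 100x75 x4
a=r(t[135:205-0,210:303][:70]) if 0 else r(t[138:198+3,211:295])
A=r(t[135:204,205:297]);B=r(t[135:204,320:412]);C=r(s[170:236,294:382]);D=r(s[252:321,300:392])
cv2.imwrite('pics/crop1.png',np.vstack([np.hstack([A,B]),np.hstack([C,D])]))
E
```

```text
(no output)
```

View pics/crop1.png

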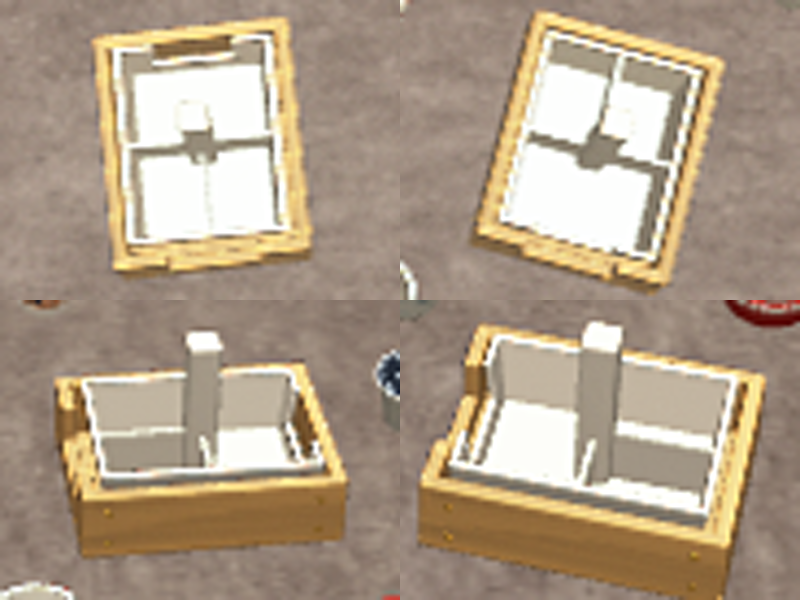

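The target is A. Its box cut-out is at the near end (crop 170-245,262), but the insert's bay and cut-out are at the far end (190,47). In B both cut-outs are at the near end, so it stays as it is. Next I'll measure A.

```bash
cat > h.py <<'E'
from plant import *
import cv2,numpy as np
from scipy.spatial.transform import Rotation as R
def ray(n,p,c=None):
    c=c or get_calibration(n); K=c['intrinsics']
    u=(p[0]-K[0,2])/K[0,0];v=(p[1]-K[1,2])/K[1,1]
    if n=='wrist':
        th=np.hypot(u,v); d=np.array([u/th*np.sin(th),v/th*np.sin(th),np.cos(th)]) if th>0 else np.array([0,0,1.])
    else: d=np.array([u,v,1.])
    o=-c['R'].T@c['t']; d=c['R'].T@d; return o,d/np.linalg.norm(d)
def atz(n,p,z,c=None):
    o,d=ray(n,p,c); return o+d*(z-o[2])/d[2]
def tri(rs):
    A=sum(np.eye(3)-np.outer(d,d) for o,d in rs); b=sum((np.eye(3)-np.outer(d,d))@o for o,d in rs)
    return np.linalg.solve(A,b)
E
python3 - <<'E'
from h import *
T=lambda x,y:(205+x/4.348-.4,135+y/4.348-.4)
S=lambda x,y:(294+x/4.545-.4,170+y/4.545-.4)
print('posttop',tri([ray('top',T(194,114)),ray('side',S(203,43))]),atz('top',T(194,114),.12),atz('side',S(203,43),.12))
c=[atz('top',T(*p),.05) for p in[(93,37),(290,20),(311,242),(113,260)]]
print(np.array(c),np.mean(c,0))
for i in range(4):
    e=c[(i+1)%4]-c[i];print(np.linalg.norm(e),np.degrees(np.arctan2(e[1],e[0])))
s=read_state();print(R.from_rotvec(s['tool_rot']).as_matrix());
w=get_calibration('wrist');print(w, R.from_rotvec(s['tool_rot']).as_matrix().T@(-w['R'].T@w['t']-s['tool_pos']))
E
```

```text
posttop [0.51083083 0.1256035  0.11931118] [0.51226622 0.12574141 0.12      ] [0.5092161  0.12375406 0.12      ]
[[0.58632746 0.20890649 0.05      ]
 [0.60338003 0.06398876 0.05      ]
 [0.43722007 0.04338341 0.05      ]
 [0.41992095 0.18648772 0.05      ]] [0.51171213 0.12569159 0.05      ]
0.1459175747207254 -83.2888260886459
0.16743271088981823 -172.9308925436855
0.14414611041979944 96.89273750811326
0.16790987629770174 7.672855705728463
[[ 9.71155121e-01  2.38448354e-01 -3.37431375e-04]
 [ 2.38448580e-01 -9.71153632e-01  1.70234113e-03]
 [ 7.82227357e-05 -1.73369734e-03 -9.99998494e-01]]
{'intrinsics': array([[325.1922621 ,   0.        , 285.28233314],
       [  0.        , 325.1922621 , 207.83107157],
       [  0.        ,   0.        ,   1.        ]]), 'R': array([[ 0.23807101, -0.97124498, -0.00232008],
       [-0.9274892 , -0.22805326,  0.29623554],
       [-0.28824638, -0.06837325, -0.9551121 ]]), 't': array([-0.64799837, -0.0379861 ,  0.39286137])} [ 0.07990094 -0.00074385 -0.18228603]
```

Post A is at about (0.511, 0.125), and the top height comes out at 0.119 against 0.120 expected. Box yaw is about +7°. I'll grasp at tool yaw 7° and later turn through 97° to 187°, which keeps the last joint within its range. First I move in along an arc.

Request:
arm_command:
  deltas:
    - [[0,0,0,30,-21,-5,100],[0,0,0,30,-21,-5,100],[0,0,0,30,-21,-5,100],[0,0,0,30,-21,-5,100],[0,0,0,30,-21,-5,100],[0,0,0,30,-21,-5,100],[0,0,0,30,-21,-5,100],[0,0,0,30,-21,-5,100]]

```text
clock: 0.9
tool_pos: [0.3486, -0.4094, 0.2435]
tool_rot: [-3.118, -0.377, 0.001]
wrist_force: [0.3, -0.0, -0.0]
width: 0.0918
grasp_force: 0.0
```

```bash
cat >> h.py <<'E'
def where(target=None):
    s=read_state(); M=R.from_rotvec(s['tool_rot']).as_matrix()
    print('t',s['clock'],'tcp',s['tool_pos'].round(4),'yaw',np.degrees(np.arctan2(M[1,0],M[0,0])).round(2),'z',M[:,2].round(4),'q',np.round(s['qpos'],2),'F',np.round(s['wrist_force'],1),'w',s['width'],s['grasp_force'])
    if target is not None: print('tool mm',(M.T@(np.array(target)-s['tool_pos'])*1000).round(1))
E
python3 -c "
from h import *
where((.511,.125,.22))"
```

```text
t 0.9 tcp [ 0.3486 -0.4094  0.2435] yaw 13.79 z [-5.e-04  4.e-04 -1.e+00] q [ 1.29  0.27 -0.57  1.78  0.16  1.13 -0.66] F [ 0.3 -0.  -0. ] w 0.09179072394205953 0.0
tool mm [ 285.2 -480.2   23.7]
```

Request:
arm_command:
  deltas:
    - [[0,0,0,18,-30,1,100],[0,0,0,18,-30,1,100],[0,0,0,18,-30,1,100],[0,0,0,18,-30,1,100],[0,0,0,18,-30,1,100],[0,0,0,18,-30,1,100],[0,0,0,18,-30,1,100],[0,0,0,18,-30,1,100]]

```text
clock: 1.7
tool_pos: [0.4305, -0.142, 0.2354]
tool_rot: [3.119, 0.377, -0.001]
wrist_force: [-0.6, -0.6, -0.1]
width: 0.0919
grasp_force: 0.0
```

Request:
arm_command:
  deltas:
    - [[0,0,0,18,-30,1,100],[0,0,0,18,-30,1,100],[0,0,0,18,-30,1,100],[0,0,0,17,-30,1,100],[0,0,0,17,-30,1,100],[0,0,0,17,-30,1,100],[0,0,6.8,0,0,0,100],[0,0,0,0,0,0,100]]

```text
clock: 2.5
tool_pos: [0.4893, 0.0576, 0.2293]
tool_rot: [-3.135, -0.194, 0.001]
wrist_force: [0.4, -0.9, 0.5]
width: 0.0919
grasp_force: 0.0
```

```bash
python3 -c "
from h import *
where((.511,.125,.088))
c=get_calibration('wrist');f=grab_frame('wrist');cv2.imwrite('pics/w1.png',f[:,:,::-1]);np.savez('w1.npz',**c)"
```

```text
t 2.5 tcp [0.4893 0.0576 0.2293] yaw 7.09 z [-8.e-04  3.e-04 -1.e+00] q [ 0.59  0.25 -0.87  1.9   0.22  1.09 -1.82] F [ 0.4 -0.9  0.5] w 0.09191230892477185 0.0
tool mm [ 29.9 -64.1 141.3]
```

View pics/w1.png

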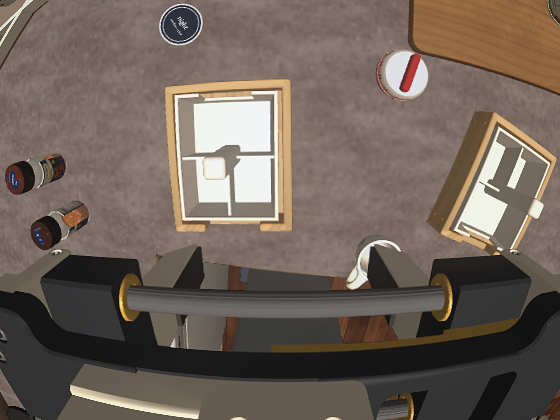

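The wrist view shows box A: the post top is centred at (214,168), the insert's cut-out is at the far end (228,97), and the box's cut-out is at the near end (233,222).

```bash
python3 -c "
from h import *
c=dict(np.load('w1.npz'))
print(atz('wrist',(214,168),.12,c))
P=[atz('wrist',p,.05,c) for p in [(166,88),(290,80),(291,229),(177,231)]]
print(np.array(P),np.mean(P,0))
for i in range(4):
    e=P[(i+1)%4]-P[i];print(np.linalg.norm(e),np.degrees(np.arctan2(e[1],e[0])))
"
```

```text
[0.50867391 0.12723976 0.12      ]
[[0.5820218  0.20692072 0.05      ]
 [0.6021071  0.06737795 0.05      ]
 [0.43158477 0.04458208 0.05      ]
 [0.41052025 0.18418094 0.05      ]] [0.50655848 0.12576542 0.05      ]
0.14098086402440918 -81.80929889947825
0.1720392887075727 -172.38569673232936
0.14117915856219768 98.58080992447896
0.1730025380151182 7.552920716840891
```

Request:
arm_command:
  deltas:
    - [[0,0,-0.5,7,-16,0,100],[0,0,0,7,-16,0,100],[0,0,0,7,-16,0,100],[0,0,0,7,-16,8,100],[0,0,0,0,-2,20,100],[0,0,0,0,0,20,100],[0,0,0,0,0,15,100],[0,0,0,0,0,0,100]]

```text
clock: 3.35
tool_pos: [0.5074, 0.1237, 0.1645]
tool_rot: [3.134, 0.205, -0.007]
wrist_force: [-0.7, -0.5, 0.3]
width: 0.0919
grasp_force: 0.0
```

```bash
python3 -c "
from h import *
where((.5095,.1262,.088))
c=get_calibration('wrist');f=grab_frame('wrist');cv2.imwrite('pics/w2.png',f[:,:,::-1]);np.savez('w2.npz',**c)"
```

```text
t 3.35 tcp [0.5074 0.1237 0.1645] yaw 7.49 z [-0.0042 -0.0011 -1.    ] q [ 0.39  0.41 -0.84  1.9   0.36  1.   -2.04] F [-0.7 -0.5  0.3] w 0.0918723669701734 0.0
tool mm [ 2.7 -2.2 76.5]
```

View pics/w2.png

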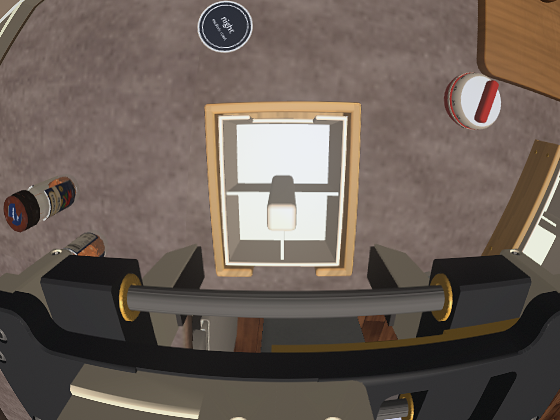

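The post top is at (282,217), centred between the fingers, and the box is square in the view, so the yaw is right.

```bash
python3 -c "
from h import *
c=dict(np.load('w2.npz'))
print(atz('wrist',(282,217),.12,c))
P=[atz('wrist',p,.05,c) for p in [(206,104),(361,103)]]
e=P[1]-P[0];print(P,np.linalg.norm(e),np.degrees(np.arctan2(e[1],e[0]))+90)
"
```

```text
[0.50912341 0.12718646 0.12      ]
[array([0.58379496, 0.20758278, 0.05      ]), array([0.60293316, 0.06741364, 0.05      ])] 0.14146963814739838 7.774889421170357
```

Request:
arm_command:
  deltas:
    - [[0,0,0,1,-1,16,100],[0,0,0,1,-1,20,100],[0,0,0,0,0,20,100],[0,0,0,0,0,14,100],[0,0,0,0,0,6,100],[0,0,0,0,0,0,100],[0,0,0,0,0,0,100],[0,0,0,0,0,0,100]]

```text
clock: 4.2
tool_pos: [0.5115, 0.128, 0.0915]
tool_rot: [-3.135, -0.205, -0.003]
wrist_force: [-0.0, -0.3, 0.4]
width: 0.0916
grasp_force: 0.0
```

```bash
python3 -c "
from h import *
where((.5095,.1262,.088))"
```

```text
t 4.2 tcp [0.5115 0.128  0.0915] yaw 7.5 z [ 1.7e-03  3.0e-04 -1.0e+00] q [ 0.32  0.51 -0.77  1.95  0.47  0.87 -2.14] F [-0.  -0.3  0.4] w 0.09156508573655522 0.0
tool mm [-2.2  1.5  3.5]
```

Request:
arm_command:
  deltas:
    - [[0,0,0,-2,1,3,100],[0,0,0,0,0,0,0],[0,0,0,0,0,0,0],[0,0,0,0,0,0,0],[0,0,0,0,0,0,0],[0,0,0,0,0,0,0],[0,0,0,0,0,0,0],[0,0,0,0,0,0,0]]

```text
clock: 5.0
tool_pos: [0.5089, 0.1265, 0.0876]
tool_rot: [3.135, 0.205, 0.0]
wrist_force: [0.9, -0.2, -0.5]
width: 0.0403
grasp_force: 0.0
```

```bash
python3 -c "
from h import *
where()"
```

```text
t 5.0 tcp [0.5089 0.1265 0.0876] yaw 7.5 z [ 0. -0. -1.] q [ 0.32  0.52 -0.77  1.95  0.47  0.86 -2.14] F [ 0.9 -0.2 -0.5] w 0.04031702729679958 0.0
```

Request:
arm_command:
  deltas:
    - [[0,0,0,0,0,0,0],[0,0,0,0,0,0,0],[0,0,0,0,0,0,0],[0,0,0,0,0,0,0],[0,0,0,0,0,0,0],[0,0,0,0,0,-3,0],[0,0,0,0,0,-5,0],[0,0,0,0,0,-5,0]]

```text
clock: 5.8
tool_pos: [0.5086, 0.1263, 0.1009]
tool_rot: [3.135, 0.205, -0.001]
wrist_force: [0.2, 0.0, -3.3]
width: 0.0217
grasp_force: 30.0
```

```bash
python3 -c "
from h import *
where()"
```

```text
t 5.8 tcp [0.5086 0.1263 0.1009] yaw 7.5 z [-5.e-04 -2.e-04 -1.e+00] q [ 0.33  0.5  -0.78  1.95  0.45  0.88 -2.12] F [ 0.2  0.  -3.3] w 0.02169252144119563 29.98826891183853
```

The post is gripped: opening 21.7 mm, 30 N, and a load of about 3 N. Next I lift and start the half turn.

Request:
arm_command:
  deltas:
    - [[0,0,0,0,0,-10,0],[0,0,0,0,0,-15,0],[0,0,0,0,0,-15,0],[0,0,0,0,0,-15,0],[0,0,0,0,0,-10,0],[0,0,0,0,0,-5,0],[0,0,-3,0,0,0,0],[0,0,-6,0,0,0,0]]

```text
clock: 6.6
tool_pos: [0.5088, 0.1262, 0.1709]
tool_rot: [3.108, 0.455, 0.0]
wrist_force: [0.3, 0.4, -2.5]
width: 0.0217
grasp_force: 30.0
```

```bash
python3 -c "
from h import *
where((.509,.1265,.165))"
```

```text
t 6.6 tcp [0.5088 0.1262 0.1709] yaw 16.64 z [ 3.e-04 -6.e-04 -1.e+00] q [ 0.42  0.41 -0.88  1.89  0.37  1.01 -1.9 ] F [ 0.3  0.4 -2.5] w 0.021687479964339073 29.987723529338837
tool mm [ 0.3 -0.2  5.9]
```

Total turn is 180°, with 171° still to go.

Request:
arm_command:
  deltas:
    - [[0,0,-8,0,0,0,0],[0,0,-8,0,0,0,0],[0,0,-8,0,0,0,0],[0,0,-8,0,0,0,0],[0,0,-8,0,0,0,0],[0,0,-8,0,0,0,0],[0,0,-8,0,0,0,0],[0,0,-8,0,0,0,0]]

```text
clock: 7.4
tool_pos: [0.5086, 0.1261, 0.1705]
tool_rot: [-2.392, -2.036, 0.001]
wrist_force: [-0.3, 0.4, -2.3]
width: 0.0217
grasp_force: 30.0
```

Request:
arm_command:
  deltas:
    - [[0,0,-8,0,0,0,0],[0,0,-8,0,0,0,0],[0,0,-8,0,0,0,0],[0,0,-8,0,0,0,0],[0,0,-8,0,0,0,0],[0,0,-8,0,0,0,0],[0,0,-8,0,0,0,0],[0,0,-8,0,0,0,0]]

```text
clock: 8.2
tool_pos: [0.5087, 0.1259, 0.1704]
tool_rot: [-0.95, -2.994, 0.001]
wrist_force: [-0.6, 0.5, -3.0]
width: 0.0215
grasp_force: 30.0
```

```bash
python3 -c "
from h import *
where((.509,.1265,.165))"
```

```text
t 8.2 tcp [0.5087 0.1259 0.1704] yaw 144.79 z [-6.e-04 -6.e-04 -1.e+00] q [ 0.69  0.71 -1.37  1.88  0.75  1.21  0.02] F [-0.6  0.5 -3. ] w 0.021547467980987747 29.986154437065125
tool mm [0.1 0.7 5.4]
```

Request:
arm_command:
  deltas:
    - [[0,0,-8,0,0,0,0],[0,0,-8,0,0,0,0],[0,0,-8,0,0,0,0],[0,0,-8,0,0,0,0],[0,0,-7,0,0,0,0],[0,0,-3.7,0,0,0,0],[0,0,0,0,0,0,0],[0,0,0,0,0,0,0]]

```text
clock: 9.0
tool_pos: [0.5088, 0.1261, 0.1704]
tool_rot: [0.194, -3.135, 0.0]
wrist_force: [0.3, 0.3, -3.3]
width: 0.0214
grasp_force: 30.0
```

```bash
python3 -c "
from h import *
where((.509,.1265,.165))
c=get_calibration('wrist');f=grab_frame('wrist');np.savez('w3.npz',**c)
s=grab_frame('side')[120:270,250:450]
s=cv2.resize(s,(560,420),interpolation=cv2.INTER_CUBIC)
o=np.hstack([f,s]);o=cv2.resize(o,(800,300));cv2.imwrite('pics/w3.png',o[:,:,::-1])"
```

```text
t 9.0 tcp [0.5088 0.1261 0.1704] yaw -172.94 z [-6.e-04 -3.e-04 -1.e+00] q [ 0.72  0.81 -1.48  1.88  0.85  1.3   0.67] F [ 0.3  0.3 -3.3] w 0.02144047405752816 29.987859427928925
tool mm [-0.3  0.3  5.4]
```

View pics/w3.png

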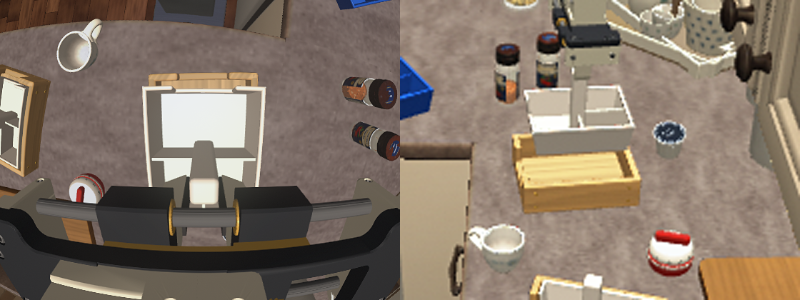

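The insert is clear of the box and its bay end now faces the box's cut-out. I'll lower it gently.

Request:
arm_command:
  deltas:
    - [[0,0,-0.4,0,0,8,0],[0,0,0,0,0,12,0],[0,0,0,0,0,12,0],[0,0,0,0,0,10,0],[0,0,0,0,0,8,0],[0,0,0,0,0,5,0],[0,0,0,0,0,5,0],[0,0,0,0,0,0,0]]

```text
clock: 9.9
tool_pos: [0.5086, 0.1264, 0.1101]
tool_rot: [0.208, -3.134, 0.0]
wrist_force: [-0.3, 0.4, -3.3]
width: 0.0221
grasp_force: 30.0
```

```bash
python3 -c "
from h import *
where((.509,.1265,.088))"
```

```text
t 9.9 tcp [0.5086 0.1264 0.1101] yaw -172.4 z [-7.e-04 -1.e-04 -1.e+00] q [ 0.68  0.87 -1.39  1.93  0.94  1.21  0.63] F [-0.3  0.4 -3.3] w 0.022062748971266293 29.98823493719101
tool mm [-0.4  0.1 22.1]
```

Request:
arm_command:
  deltas:
    - [[0,0,0,0,0,4,0],[0,0,0,0,0,4,0],[0,0,0,0,0,4,0],[0,0,0,0,0,3,0],[0,0,0,0,0,3,0],[0,0,0,0,0,2,0],[0,0,0,0,0,1,0],[0,0,0,0,0,0,0]]

```text
clock: 10.7
tool_pos: [0.5088, 0.1264, 0.0895]
tool_rot: [0.208, -3.135, 0.0]
wrist_force: [-0.4, 0.5, -2.8]
width: 0.0217
grasp_force: 30.0
```

```bash
python3 -c "
from h import *
where((.509,.1265,.088))"
```

```text
t 10.7 tcp [0.5088 0.1264 0.0895] yaw -172.4 z [-1.e-04 -0.e+00 -1.e+00] q [ 0.66  0.89 -1.36  1.94  0.97  1.18  0.62] F [-0.4  0.5 -2.8] w 0.02169515265790981 29.988123178482056
tool mm [-0.2  0.   1.5]
```

Request:
arm_command:
  deltas:
    - [[0,0,0,0,0,1,0],[0,0,0,0,0,0.8,0],[0,0,0,0,0,0,0],[0,0,0,0,0,0,0],[0,0,0,0,0,0,35],[0,0,0,0,0,0,60],[0,0,0,0,0,0,100],[0,0,0,0,0,0,100]]

```text
clock: 11.5
tool_pos: [0.5091, 0.1266, 0.0881]
tool_rot: [-0.208, 3.134, 0.0]
wrist_force: [0.2, 0.3, 0.6]
width: 0.049
grasp_force: 0.0
```

Request:
arm_command:
  deltas:
    - [[0,0,0,0,0,0,100],[0,0,0,0,0,0,100],[0,0,0,0,0,0,100],[0,0,0,0,0,0,100],[0,0,0,0,0,0,100],[0,0,0,0,0,0,100],[0,0,0,0,0,0,100],[0,0,0,0,0,0,100]]

```text
clock: 12.3
tool_pos: [0.5089, 0.1264, 0.0878]
tool_rot: [-0.208, 3.135, -0.0]
wrist_force: [-1.2, 0.5, 0.4]
width: 0.0919
grasp_force: 0.0
```

```bash
python3 -c "
from h import *
where((.509,.1265,.088))"
```

```text
t 12.3 tcp [0.5089 0.1264 0.0878] yaw -172.4 z [ 1.e-04 -0.e+00 -1.e+00] q [ 0.66  0.89 -1.36  1.94  0.97  1.18  0.61] F [-1.2  0.5  0.4] w 0.09187651184253186 0.0
tool mm [-0.1  0.1 -0.2]
```

Released. I'll raise the tool straight up, back off, then check.

Request:
arm_command:
  deltas:
    - [[0,0,0,0,0,-10,100],[0,0,0,0,0,-15,100],[0,0,0,0,0,-20,100],[0,0,0,0,0,-20,100],[0,0,0,0,0,-20,100],[0,0,0,0,0,-20,100],[0,0,0,0,0,-10,100],[0,0,0,0,0,0,100]]

```text
clock: 13.1
tool_pos: [0.5098, 0.1269, 0.2049]
tool_rot: [-0.208, 3.131, -0.0]
wrist_force: [-0.1, 0.2, -0.7]
width: 0.0917
grasp_force: 0.0
```

Request:
arm_command:
  deltas:
    - [[0,0,0,0,20,0,100],[0,0,0,0,25,0,100],[0,0,0,0,25,0,100],[0,0,0,0,25,0,100],[0,0,0,0,25,0,100],[0,0,0,0,20,0,100],[0,0,0,0,0,0,100],[0,0,0,0,0,0,100]]

```text
clock: 13.9
tool_pos: [0.4899, 0.265, 0.2021]
tool_rot: [0.21, -3.134, 0.002]
wrist_force: [0.2, -0.4, -1.1]
width: 0.0914
grasp_force: 0.0
```

```bash
python3 -c "
from h import *
where()
f=grab_frame('wrist')
s=grab_frame('side')[155:245,280:400]
t=grab_frame('top')[130:205,200:300]
r=lambda a:cv2.resize(a,(400,300),interpolation=cv2.INTER_CUBIC)
o=np.vstack([np.hstack([r(s),r(t)]),np.hstack([r(f),r(grab_frame('side'))])]);cv2.imwrite('pics/end.png',o[:,:,::-1])"
```

```text
t 13.9 tcp [0.4899 0.265  0.2021] yaw -172.33 z [-8.0e-04 -1.1e-03 -1.0e+00] q [ 0.41  0.75 -1.4   1.77  0.76  1.31  0.53] F [ 0.2 -0.4 -1.1] w 0.09137728142998838 0.0
```

View pics/end.png

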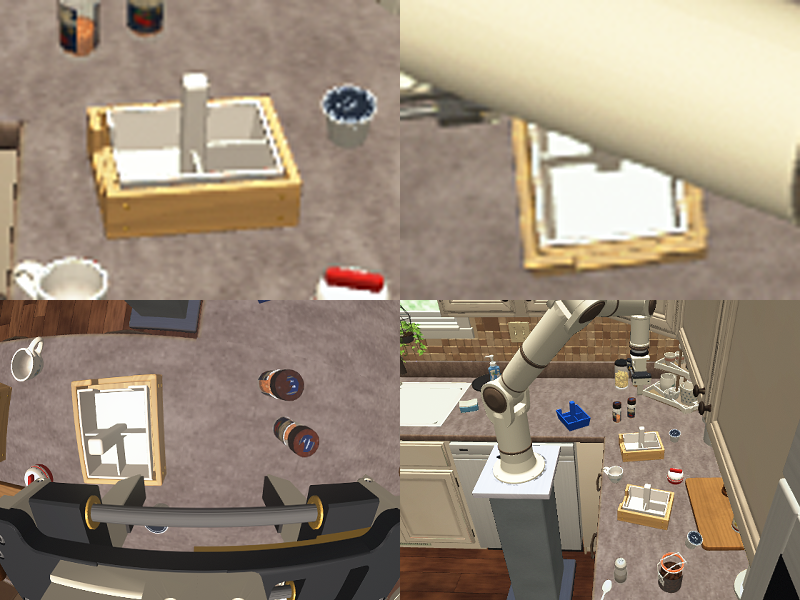

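The side view shows the insert level with the box rim and its bay at the box's cut-out. The robot is touching nothing.

```bash
python3 -c "
from plant import *
print(close_job())"
```

```text
the job is handed in; nothing more can be done
None
```

I lifted the back-to-front insert by its post, turned it half way round and set it back in the same box with the two cut-outs facing each other; the job was handed in at about 14 s of the 42 s allowed, with the other insert untouched.

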